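# Lock the banding wheel under a glass repair

## Robot

A 6-joint arm with a two-finger parallel gripper is mounted at the origin on the work surface. World frame = base frame: x ahead of the robot, y to its left, z up, the work surface at z = 0. Lengths are in m, angles in rad, forces in N, time in s.
With the tool pointing down it reaches from about 0.3 to 0.85 m from the base axis. Payload 5.4 kg.
Tool frame: the origin (TCP) lies midway between the tips of the shut fingers; the grasp point (between the pads) lies 19 mm behind it (ctrl.pinch_z is the distance from the TCP to the grasp point, in m); z points along the fingers, y is the direction in which the jaws open and shut (so a half turn about z gives the same grasp; the last joint's range is limited). The gripper opens to 85 mm and grips with 20 to 120 N. Pads are 22 mm wide; open, the fingers measure 114 mm over their backs; the gripper's body (76 mm by 85 mm) begins 54 mm behind the grasp point. The pads swing forward as they close: fully open they stand 13 mm farther back than shut.
Start: joints at [1.009, 0.158, 1.597, -0, 1.386, -0.21], TCP at [0.198, 0.54, 0.231] pointing down, gripper open.
Joint ranges: [-2.91, 2.91], [-0.94, 2.29], [0.18, 2.7], [-1.29, 4.43], [0.17, 2.64], [-3, 3]. Speed limits (rad/s): [2.57, 2.57, 3.14, 3.14, 3.14, 3.14].

## Interface

Orientations are given as a 3x3 rotation matrix whose columns are the frame's x, y, z axes.
In Python, from plant import status, optics, job_done, ctrl gives the robot as it stands.
- The arm moves only by the tool apply_moves, never from a script. Its argument "rows" is text: rows parted by semicolons, each of 7 numbers parted by spaces: the shift along the tool's x, y, z in cm, then the turn, a rotation vector about the tool's x, y, z in rad, then the opening, from -1 (shut) to 1 (fully open), so that 0 is half open. A call has 1 to 10 rows; each row is the pose to reach, as a shift and turn from the pose measured when the call began, along the tool's axes at that moment; what a row does not reach only later rows make up. A row lasts 1/8 s, in which the tool goes at most 62.5 mm and 10.7 degrees, less where a joint would pass 70% of its speed; a pose out of reach is approached as far as the arm can. A call with a gripper value outside its range is refused whole. The fingers move at their own pace and stop on an object; "squeeze" is the grip in N (left out, the last holds). Time passes only in rows, so rows that repeat a pose let the fingers close. It gives the time, the measured TCP pose, the force and the opening at its end, in the units of the state.
- status.observe(): the state, without advancing time (a new reading comes with each control period).
- optics.capture(name): name is "scene" or "top"; returns a dict with "color" (384x512x3 uint8, red, green, blue), "fov_y" (degrees; the focal length in pixels is half the picture's height over the tangent of half this angle, whatever the lens; pixels are square), "cx", "cy" (the principal point, pixels), "T" (4x4, takes a point from camera to world coordinates). Camera axes: x right, y down, z forward; pixel columns grow to the right and rows downward; lengths in m; the calibration is good to about 2 mm. A picture is of the moment at which its call begins. There is no depth.
- job_done(): hands the job in, once; it reports no verdict.
The state is a dict: "time": time; "q": joint angles; "qd": joint speeds; "tau": joint torques, N m; "ee_pos": TCP position; "tcp_rot": TCP orientation; "wrist_force": force on the tool from outside, world axes, zero at the start; "wrist_torque": the same for the moment, N m; "grip_width": opening from 0.0 (shut) to 1.0 (fully open).
Only numpy, scipy, OpenCV 4.12 (cv2) and the standard library are available. Lean on these libraries where they do the work, as an engineer would, in place of code of your own. Each camera call takes 0.05 s, during which the arm holds its last target.

## Task

The beaker being rebuilt on the banding wheel has to cure without turning. Turn the wheel clockwise (seen from above) by its black finger post until it meets its stop, then take the blue-headed pin from the wooden rack, put it down through the eye of the yellow ear into the bracket below until its collar sits on the ear, and let go. Do not touch the glass on the wheel, and leave the red-headed pin and the other things on the bench where they are.

Things in the scene. Friction and masses are not known exactly. Their poses are not given: they have to be found in the camera images.
- stand: Grey foot of the banding wheel (a small turntable), screwed to the bench. Origin on the bench on the wheel's vertical axis; z up. Foot 132 mm across; towards its -y it carries a grey lock bracket, a 46 x 46 mm block 49 mm tall centred 140 mm from the axis, with an upright through hole. Do not grasp it.
- base_hole (a point): Centre of the mouth of the bracket's round hole, 13 mm in diameter with a 2 mm chamfer, on the bracket's top 49 mm above the bench; the hole goes straight down through the block.
- wheel (a joint): Angle of the wheel about its vertical axis, rad: 0 = against the stop, the ear's eye exactly over the bracket's hole; grows anticlockwise seen from above, up to 1.0. Light friction: about 1 N at the finger post turns it, and it stays where it is left. The wheel is an aluminium disc 240 mm across, its top 62 mm above the bench.
- ear_eye (a point): Centre of the upper mouth of the eye in the yellow ear, a 42 mm square tab 10 mm thick on the wheel's rim, its top 62 mm above the bench. The eye is 140 mm from the axis, 13 mm in diameter with a 2 mm chamfer, straight through; turns with the wheel. When the wheel is at its stop there is a 3 mm gap between the ear's underside and the bracket.
- post_top (a point): Centre of the top of the black finger post, an upright round post 16 mm in diameter and 40 mm tall standing on the wheel's disc 105 mm from the axis, opposite the ear; its top is 102 mm above the bench. Can be pinched from above or pushed.
- beaker: Half-rebuilt green glass beaker, 70 mm across and up to 75 mm tall with a jagged wall, stuck on the middle of the wheel and turning with it. Origin at the centre of its underside, 62 mm above the bench. Fragile: must not be touched.
- rack: Light wooden pin rack fixed to the bench, 170 x 55 mm, 50 mm tall, with three upright holes 13 mm in diameter in a row along its x axis at -55, 0 and +55 mm. Origin at the centre of its underside. The two pins stand in the two outer holes, in either order; the middle one is empty.
- lock_pin: The lock pin: upright in the rack, steel shaft 10 mm in diameter and 40 mm long with a nose tapering over the last 10 mm to 4.4 mm, above it a steel collar 26 mm across and 5 mm thick, above that a blue round head 20 mm in diameter and 34 mm tall (79 mm in all, 50 g give or take). Origin at the tip of the nose, z along the pin towards the head.
- lock_pin_collar (a point): Centre of the underside of the lock pin's collar, 40 mm above its tip. It rests on the rack's top at the start and must rest on the yellow ear at the end.
- short_pin: A bystander: red-headed pin with the same collar and head but a shaft only 20 mm long, standing in the rack. Origin at its tip.
- tumbler: Green glass tumbler, 68 mm across, 110 mm tall, upright on the bench; origin at the centre of its foot. Bystander.
- vial: Small clear vial with a white cap, 34 mm across, 45 mm tall; origin at its foot. Bystander.
- solvent: Amber bottle with a blue cap, 56 mm across, 130 mm tall; origin at its foot. Bystander.
- brush: Flat brush with a wooden handle, lying on the bench. Bystander.
- tweezers: Steel tweezers about 130 mm long lying on the bench. Bystander.

How it is judged:
On the way:
1. the wheel is turned to its stop (within 0.03 rad) (value of joint wheel below 0.03 rad), for 0.2 s.
At the end, for the whole second after the job is handed in: Wheel within 0.03 rad of its stop; the blue-headed pin released, at rest and upright (0.1 rad) through the ear's eye into the bracket's hole: collar within 3 mm of the ear's top and 5 mm of its centre, tip 20 mm or more below the bracket's top, within 6 mm of the hole's centre (value of joint wheel below 0.03 rad and z of lock_pin_collar in the frame of ear_eye below 0.003 m and horizontal distance between lock_pin_collar and ear_eye below 0.005 m and horizontal distance between lock_pin and base_hole below 0.006 m and z of lock_pin in the frame of base_hole below -0.02 m and angle between lock_pin's own z axis and vertical below 0.1 rad and linear speed of lock_pin below 0.02 m/s); the robot touches nothing.
It fails at once if the glass on the wheel is touched with more than 1.5 N (contact force between beaker and anything else above 1.5 N).
It fails at once if the red-headed pin is moved more than 15 mm (distance of short_pin from where it was at the start of the episode above 0.015 m).
It fails at once if another thing on the bench is knocked more than 25 mm out of its place (distance of any of tumbler, vial, solvent, brush, tweezers from where it was at the start of the episode above 0.025 m).
It also fails if it takes over 53 s, if anything falls off the work surface, if the arm or the gripper's body presses on something with over 40 N, if the wrist force passes 120 N, or if a joint passes its speed limit or range.

## Working session

There is one attempt and no reset: what is moved stays moved. The work goes in short steps, Python scripts to look and compute and a tool call to move; the robot and the scene stay as the last step left them, time stands still between calls to the robot, and variables do not carry over. Pictures are saved under pics/ and viewed, and the job is handed in when it is done.

Besides the shell and the picture viewer there is one more tool, called as name(argument=value, ...), one argument or row to a line, values as JSON. apply_moves: Moves the arm, as the interface text tells. Its arguments: {"type":"object","properties":{"rows":{"type":"string"},"squeeze":{"type":"number"}},"required":["rows"]}

```bash
ls; mkdir -p pics; python3 - <<'E'
from plant import status, optics, ctrl
import cv2,numpy as np
print(status.observe()); print(ctrl.pinch_z)
for n in("scene","top"):
    c=optics.capture(n); cv2.imwrite(f"pics/{n}0.png",c["color"][:,:,::-1]); print(n,c["fov_y"],c["cx"],c["cy"],np.round(c["T"],4).tolist())
E
```

```text
pics
{'time': 0.0, 'q': array([ 1.00889315e+00,  1.59060225e-01,  1.59822048e+00,  2.92502548e-05,
        1.38621700e+00, -2.10106249e-01]), 'qd': array([ 3.67353485e-04, -3.48951622e-04, -1.60738547e-03,  1.03985512e-03,
       -1.95099202e-03, -5.11557482e-05]), 'tau': array([ 7.55351848e-04, -3.96018863e+01, -3.31422329e+01, -2.03374234e-04,
        8.71899450e-03,  8.04958233e-06]), 'ee_pos': array([0.19782553, 0.5392613 , 0.23031652]), 'tcp_rot': array([[-9.38752954e-01,  3.44589336e-01, -1.03933633e-03],
       [ 3.44590641e-01,  9.38751693e-01, -1.59681114e-03],
       [ 4.25434646e-04, -1.85715675e-03, -9.99998185e-01]]), 'wrist_force': array([ 0.2979037 ,  0.06011485, -0.77948994]), 'wrist_torque': array([-0.01454778, -0.04920483,  0.02829021]), 'grip_width': 1.002638239880804}
0.0187
scene 52.62394171059969 258.40949350556735 196.45206989447584 [[0.6084, 0.4857, -0.6276, 1.339], [0.7934, -0.3903, 0.4671, -0.6065], [-0.0181, -0.7822, -0.6228, 0.8604], [0.0, 0.0, 0.0, 1.0]]
top 57.96596265727334 252.71534422194043 187.4122317927725 [[-0.0151, -0.9977, 0.0665, 0.4827], [-0.9997, 0.0164, 0.0199, -0.0323], [-0.0209, -0.0662, -0.9976, 1.0932], [0.0, 0.0, 0.0, 1.0]]
```

View pics/scene0.png

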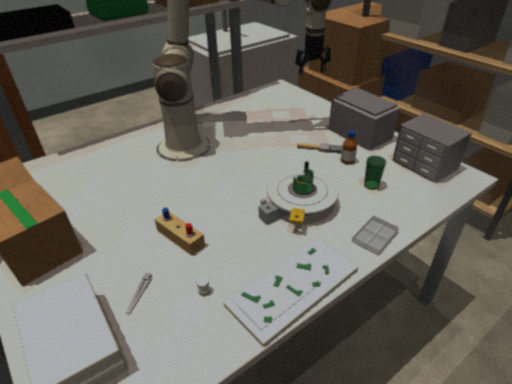

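View pics/top0.png

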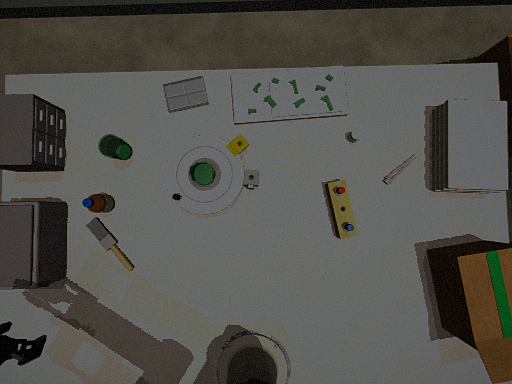

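The top view shows the wheel at about (205,175), the yellow ear (237,144), the bracket (252,178), the black post (177,197), the red pin (340,190) and the blue pin (348,227). Next I'll measure them.

```bash
cat > h.py <<'E'
from plant import status, optics, ctrl
import cv2,numpy as np
def ray(c,u,v):
    f=c["color"].shape[0]/2/np.tan(np.radians(c["fov_y"])/2)
    d=c["T"][:3,:3]@np.array([(u-c["cx"])/f,(v-c["cy"])/f,1.]); return c["T"][:3,3],d
def onz(c,u,v,z):
    o,d=ray(c,u,v); return o+d*(z-o[2])/d[2]
def proj(c,p):
    f=c["color"].shape[0]/2/np.tan(np.radians(c["fov_y"])/2)
    q=c["T"][:3,:3].T@(np.asarray(p)-c["T"][:3,3]); return q[:2]/q[2]*f+[c["cx"],c["cy"]]
def tri(c1,p1,c2,p2):
    o1,d1=ray(c1,*p1);o2,d2=ray(c2,*p2)
    d1=d1/np.linalg.norm(d1);d2=d2/np.linalg.norm(d2)
    s=np.linalg.lstsq(np.c_[d1,-d2],o2-o1,rcond=None)[0]
    a=o1+s[0]*d1;b=o2+s[1]*d2
    return (a+b)/2,np.linalg.norm(a-b)
def hsv(c): return cv2.cvtColor(c["color"],cv2.COLOR_RGB2HSV)
def blobs(m,mn=5):
    n,l,s,ce=cv2.connectedComponentsWithStats(m.astype(np.uint8),connectivity=8)
    return [(int(s[i,4]),np.round(ce[i],2).tolist(),s[i,:4].tolist()) for i in range(1,n) if s[i,4]>=mn]
def mask(c,k):
    h=hsv(c);H,S,V=h[...,0],h[...,1],h[...,2]
    return {"yellow":(H>=20)&(H<35)&(S>170)&(V>90),"blue":(H>100)&(H<130)&(S>120)&(V>50),
     "red":((H<6)|(H>172))&(S>160)&(V>60),"wood":(H>=12)&(H<30)&(S>70)&(V>70)}[k]
E
python3 - <<'E'
from h import *
for n in("scene","top"):
    c=optics.capture(n)
    for k in("yellow","blue","red","wood"): print(n,k,blobs(mask(c,k),8)[:12])
    im=c["color"][:,:,::-1]
    a=im[160:260,140:350] if n=="scene" else im[120:250,150:370]
    a=cv2.convertScaleAbs(a,alpha=1.5)
    cv2.imwrite(f"pics/{n}1.png",cv2.resize(a,None,fx=3.6,fy=3.6,interpolation=cv2.INTER_CUBIC))
E
```

```text
scene yellow [(156, [296.75, 215.24], [290, 209, 14, 13])]
scene blue [(22, [388.09, 89.45], [385, 87, 7, 7]), (16, [393.81, 94.0], [392, 89, 5, 9]), (27, [351.04, 132.7], [348, 131, 7, 5]), (24, [164.88, 210.5], [163, 208, 5, 7])]
scene red [(45, [188.62, 228.38], [186, 224, 6, 10])]
scene wood [(1059, [356.46, 15.0], [325, 1, 66, 28]), (1266, [451.0, 52.26], [382, 31, 130, 44]), (191, [167.41, 59.37], [154, 54, 27, 11]), (345, [329.35, 79.05], [303, 65, 57, 26]), (930, [457.76, 128.37], [380, 96, 132, 61]), (9, [36.44, 134.0], [35, 130, 4, 9]), (92, [349.5, 142.86], [343, 138, 14, 10]), (97, [308.03, 145.67], [297, 143, 23, 6]), (1988, [27.2, 190.3], [0, 156, 64, 68]), (332, [486.63, 206.45], [473, 195, 30, 23]), (45, [508.82, 204.62], [505, 197, 7, 14]), (607, [8.47, 223.33], [0, 199, 27, 44])]
top yellow [(228, [237.09, 144.98], [226, 135, 23, 21])]
top blue [(62, [86.48, 202.32], [82, 198, 9, 9]), (35, [350.0, 227.17], [347, 224, 7, 7])]
top red [(34, [341.09, 189.79], [338, 187, 7, 7])]
top wood [(8, [288.0, 11.5], [285, 11, 7, 3]), (32, [305.56, 16.16], [300, 11, 10, 11]), (18, [313.56, 13.11], [311, 11, 8, 6]), (9, [253.67, 12.44], [251, 12, 7, 2]), (14, [266.0, 12.79], [262, 12, 9, 3]), (9, [275.33, 13.0], [272, 12, 7, 4]), (116, [287.14, 23.48], [271, 13, 29, 21]), (20, [252.55, 18.4], [249, 15, 9, 7]), (10, [84.8, 19.3], [83, 17, 4, 7]), (8, [259.25, 17.12], [256, 16, 7, 3]), (10, [263.7, 20.3], [261, 19, 6, 4]), (14, [265.57, 24.29], [261, 21, 9, 7])]
```

View pics/scene1.png

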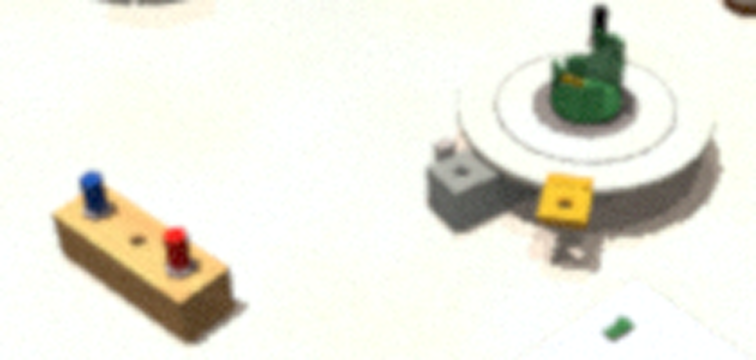

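View pics/top1.png

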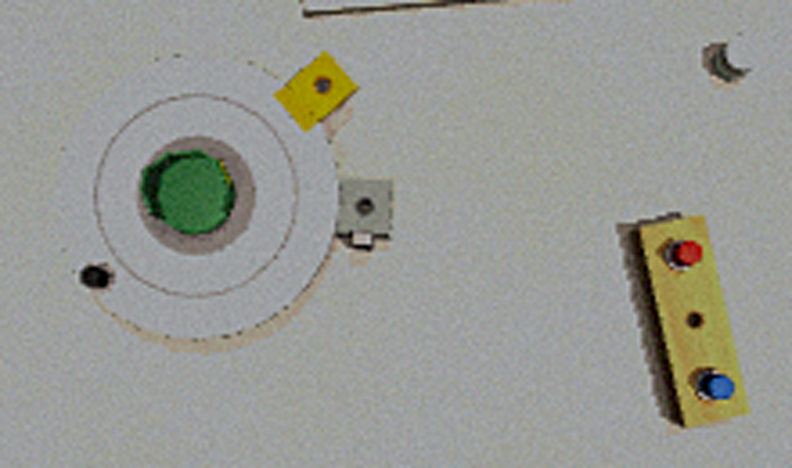

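```bash
python3 - <<'E'
from h import *
S=optics.capture("scene");T=optics.capture("top")
def dark(c,u,v,r=4):
    g=cv2.cvtColor(c["color"],cv2.COLOR_RGB2GRAY).astype(float); u0,v0=int(round(u)),int(round(v))
    p=g[v0-r:v0+r+1,u0-r:u0+r+1]; w=np.clip(np.median(p)*0.8-p,0,None)
    yy,xx=np.mgrid[v0-r:v0+r+1,u0-r:u0+r+1]; return (xx*w).sum()/w.sum(),(yy*w).sum()/w.sum()
for n,t,s,z in(("eye",(239.2,143.3),(296.6,216.3),.062),("hole",(251.0,176.8),(267.7,207.2),.049),("mid",(342.5,208.6),(177.8,226.3),.05)):
    t=dark(T,*t);s=dark(S,*s,3); print(n,np.round(t,2),np.round(s,2),onz(T,*t,z).round(4),onz(S,*s,z).round(4),[x.round(4) for x in tri(T,t,S,s)])
print("red",onz(T,341.09,189.79,.089).round(4),"blue",onz(T,350,227.17,.089).round(4),tri(T,(350,227.17),S,(164.88,210.5)),)
print("ear",onz(T,237.09,144.98,.062).round(4),onz(S,296.75,215.24,.062).round(4))
h=hsv(T); p=blobs((h[190:206,168:190,2]<45),5); print(p,[onz(T,168+b[1][0],190+b[1][1],.09).round(4) for b in p])
for n,u,v,z in(("tumbler",105,145,0.0),("tum",122,151,.11),("solvent",106,203,0),("cap",86.5,202.3,.13),("vial",352,137,.02),("brush",120,257,.0),("brushhead",100,232,0),("beaker",203,174,.1)):print(n,onz(T,u,v,z).round(3))
E
```

```text
eye [239.25 143.14] [296.42 216.18] [0.6857 0.0268 0.062 ] [0.6859 0.0243 0.062 ] [array([0.6853, 0.0261, 0.0608]), np.float64(0.0018)]
hole [250.88 176.65] [267.62 207.22] [ 0.585  -0.0065  0.049 ] [ 0.5845 -0.0089  0.049 ] [array([ 0.5844, -0.0074,  0.0484]), np.float64(0.0023)]
mid [342.56 208.45] [177.74 226.41] [ 0.4848 -0.2791  0.05  ] [ 0.4842 -0.282   0.05  ] [array([ 0.4842, -0.2805,  0.049 ]), np.float64(0.0027)]
red [ 0.5386 -0.2674  0.089 ] blue [ 0.4309 -0.2894  0.089 ] (array([ 0.43028226, -0.29143213,  0.08324395]), np.float64(0.0012575858748325602))
ear [0.6802 0.0333 0.062 ] [0.6833 0.028  0.062 ]
[(38, [8.18, 6.55], [5, 4, 8, 6])] [array([0.5266, 0.2108, 0.09  ])]
tumbler [0.7   0.463 0.   ]
tum [0.66  0.363 0.11 ]
solvent [0.514 0.457 0.   ]
cap [0.513 0.454 0.13 ]
vial [ 0.707 -0.323  0.02 ]
brush [0.343 0.41  0.   ]
brushhead [0.422 0.475 0.   ]
beaker [0.59 0.13 0.1 ]
```

```bash
cat >> h.py <<'E'
from scipy.spatial.transform import Rotation as Ro
def rel(p,yaw):
    """world target TCP, yaw (deg) of tool y, tool straight down -> tool shift cm, rotvec"""
    s=status.observe();R=s["tcp_rot"];a=np.radians(yaw)
    y=np.array([np.cos(a),np.sin(a),0]);z=np.array([0,0,-1.]);x=np.cross(y,z)
    d=R.T@(np.asarray(p)-s["ee_pos"])*100
    return np.round(d,2),Ro.from_matrix(R.T@np.c_[x,y,z]).as_rotvec().round(3)
E
python3 - <<'E'
from h import *
print(rel([.527,.211,.16],40.7)); print(rel([.527,.211,.07],40.7))
E
```

```text
(array([-42.2 , -19.51,   7.11]), array([-0.001,  0.   ,  0.509]))
(array([-42.2 , -19.5 ,  16.11]), array([-0.001,  0.   ,  0.509]))
```

apply_moves(
  rows="-42.2 -19.5 7 0 0 0.51 1; -42.2 -19.5 7 0 0 0.51 1; -42.2 -19.5 7 0 0 0.51 1; -42.2 -19.5 7 0 0 0.51 1; -42.2 -19.5 7 0 0 0.51 1; -42.2 -19.5 7 0 0 0.51 1; -42.2 -19.5 7 0 0 0.51 1; -42.2 -19.5 7 0 0 0.51 1; -42.2 -19.5 7 0 0 0.51 1; -42.2 -19.5 7 0 0 0.51 1",
)

```text
time: 1.55
ee_pos: [0.5265, 0.2116, 0.161]
tcp_rot: [[-0.651, 0.759, -0.001], [0.759, 0.651, -0.0], [0.0, -0.001, -1.0]]
wrist_force: [0.9, 0.2, -0.4]
grip_width: 0.998
```

apply_moves(
  rows="0 0 4.5 0 0 0 1; 0 0 9 0 0 0 1; 0 0 9 0 0 0 1; 0 0 9 0 0 0 -0.35; 0 0 9 0 0 0 -0.35; 0 0 9 0 0 0 -0.35; 0 0 9 0 0 0 -0.35",
  squeeze=20,
)

```text
time: 2.42
ee_pos: [0.5269, 0.2117, 0.0718]
tcp_rot: [[-0.651, 0.759, 0.0], [0.759, 0.651, 0.0], [-0.0, 0.0, -1.0]]
wrist_force: [0.1, 0.4, -0.2]
grip_width: 0.326
```

```bash
python3 - <<'E'
from h import *
S=optics.capture("scene");T=optics.capture("top")
cv2.imwrite("pics/a.png",np.hstack([cv2.resize(S["color"][100:240,230:380],None,fx=2.6,fy=2.6),cv2.resize(T["color"][110:250,130:280],None,fx=2.6,fy=2.6)])[:,:,::-1])
c=np.array([.5948,.1315])
for th in(0.13,.26,.39,.52,.65,.72,.78,.8):
    a=np.radians(130.7)-th; print(th,rel([*(c+.105*np.array([np.cos(a),np.sin(a)])),.07],np.degrees(a)-90))
E
```

```text
0.13 (array([-0.11,  1.31,  0.13]), array([-0.   , -0.   ,  0.129]))
0.26 (array([-0.37,  2.65,  0.13]), array([-0.   , -0.   ,  0.259]))
0.39 (array([-0.81,  3.94,  0.13]), array([-0.   , -0.   ,  0.389]))
0.52 (array([-1.4 ,  5.17,  0.13]), array([-0.   , -0.   ,  0.519]))
0.65 (array([-2.16,  6.31,  0.13]), array([-0.   , -0.   ,  0.649]))
0.72 (array([-2.62,  6.88,  0.13]), array([-0.   , -0.   ,  0.719]))
0.78 (array([-3.05,  7.34,  0.13]), array([-0.   , -0.   ,  0.779]))
0.8 (array([-3.2 ,  7.49,  0.13]), array([-0.   , -0.   ,  0.799]))
```

View pics/a.png

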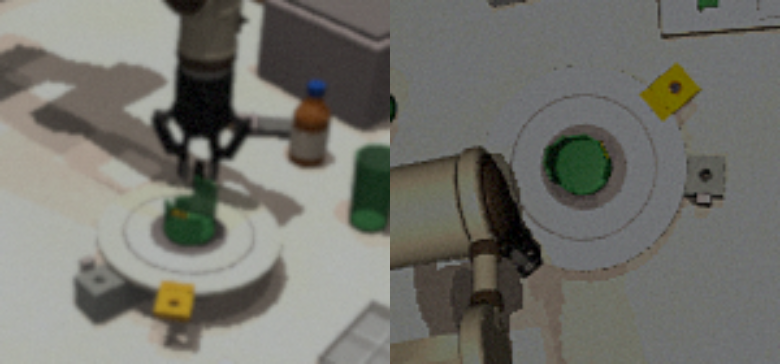

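The fingers straddle the post and nothing touches the glass. I'll sweep it along the arc.

apply_moves(
  rows="-0.05 0.6 0 0 0 0.065 -0.35; -0.1 1.3 0 0 0 0.13 -0.35; -0.2 2 0 0 0 0.2 -0.35; -0.4 2.65 0 0 0 0.26 -0.35; -0.6 3.3 0 0 0 0.325 -0.35; -0.8 3.95 0 0 0 0.39 -0.35; -1.1 4.6 0 0 0 0.455 -0.35; -1.4 5.2 0 0 0 0.52 -0.35; -1.8 5.8 0 0 0 0.585 -0.35; -2.15 6.3 0 0 0 0.65 -0.35",
)

```text
time: 3.78
ee_pos: [0.588, 0.2364, 0.071]
tcp_rot: [[-0.057, 0.998, -0.002], [0.998, 0.057, -0.0], [0.0, -0.002, -1.0]]
wrist_force: [-0.7, -0.3, 1.4]
grip_width: 0.323
```

```bash
python3 - <<'E'
from h import *
S=optics.capture("scene");T=optics.capture("top")
cv2.imwrite("pics/b.png",np.hstack([cv2.resize(S["color"][100:240,230:380],None,fx=2.6,fy=2.6),cv2.resize(T["color"][110:250,130:280],None,fx=2.6,fy=2.6)])[:,:,::-1])
c=np.array([.5948,.1315])
for k in "yellow",:
  for C in(S,T):
    b=max(blobs(mask(C,k)));p=onz(C,*b[1],.062);print(b[0],p,np.degrees(np.arctan2(p[1]-c[1],p[0]-c[0])))
for th in(.68,.72,.75,.78,.81,.84,.88):
    a=np.radians(130.7)-th; print(th,rel([*(c+.105*np.array([np.cos(a),np.sin(a)])),.07],np.degrees(a)-90))
E
```

```text
104 [0.61411151 0.00151311 0.062     ] -81.54965739825327
234 [0.61002138 0.0026888  0.062     ] -83.26071772492352
0.68 (array([0.01, 0.29, 0.12]), array([-0.   ,  0.   ,  0.028]))
0.72 (array([-0.01,  0.71,  0.12]), array([-0.   ,  0.   ,  0.068]))
0.75 (array([-0.04,  1.02,  0.12]), array([-0.   ,  0.   ,  0.098]))
0.78 (array([-0.08,  1.33,  0.12]), array([-0.   ,  0.   ,  0.128]))
0.81 (array([-0.12,  1.65,  0.12]), array([-0.   ,  0.   ,  0.158]))
0.84 (array([-0.18,  1.96,  0.12]), array([-0.   ,  0.   ,  0.188]))
0.88 (array([-0.26,  2.37,  0.12]), array([-0.   ,  0.   ,  0.228]))
```

View pics/b.png

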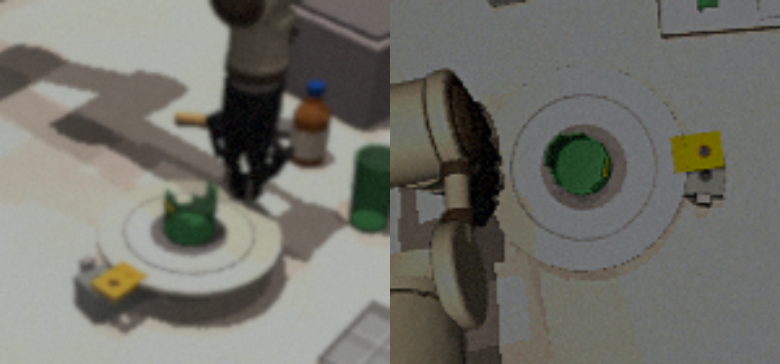

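The ear is about 0.19 rad short of the bracket, which fits the expected lag. I'll keep going slowly until I feel the stop.

apply_moves(
  rows="0 0.3 0 0 0 0.03 -0.35; 0 0.7 0 0 0 0.07 -0.35; 0 1.0 0 0 0 0.1 -0.35; -0.1 1.3 0 0 0 0.13 -0.35; -0.1 1.5 0 0 0 0.145 -0.35; -0.1 1.65 0 0 0 0.16 -0.35",
)

```text
time: 4.62
ee_pos: [0.6053, 0.236, 0.0711]
tcp_rot: [[0.102, 0.995, -0.001], [0.995, -0.102, -0.0], [-0.001, -0.001, -1.0]]
wrist_force: [-0.6, -0.6, 0.5]
grip_width: 0.327
```

apply_moves(
  rows="0 0.15 0 0 0 0.015 -0.35; 0 0.25 0 0 0 0.02 -0.35",
)

```text
time: 4.88
ee_pos: [0.6079, 0.2358, 0.0711]
tcp_rot: [[0.122, 0.993, -0.0], [0.993, -0.122, -0.0], [-0.0, -0.0, -1.0]]
wrist_force: [-1.7, -0.0, -0.4]
grip_width: 0.326
```

apply_moves(
  rows="0 0.1 0 0 0 0 -0.35; 0 0.2 0 0 0 0 -0.35",
)

```text
time: 5.12
ee_pos: [0.6091, 0.2358, 0.071]
tcp_rot: [[0.122, 0.993, -0.003], [0.993, -0.122, -0.0], [-0.0, -0.002, -1.0]]
wrist_force: [-6.0, 1.1, 2.1]
grip_width: 0.323
```

```bash
python3 - <<'E'
from h import *
S=optics.capture("scene");T=optics.capture("top")
cv2.imwrite("pics/c.png",np.hstack([cv2.resize(S["color"][100:240,230:380],None,fx=2.6,fy=2.6),cv2.resize(T["color"][110:250,130:280],None,fx=2.6,fy=2.6)])[:,:,::-1])
E
```

```text
(no output)
```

View pics/c.png

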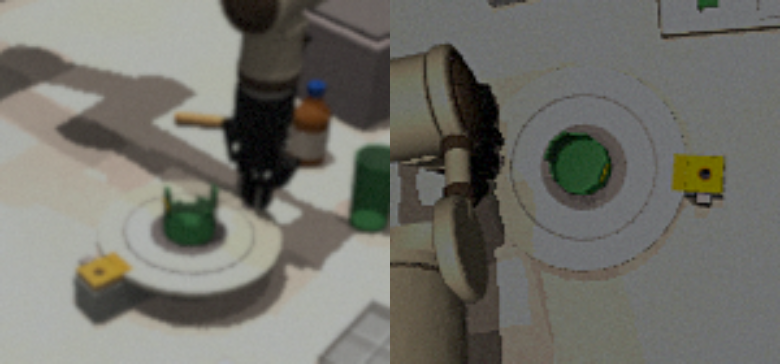

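The force rose to 6 N and the ear now sits over the bracket, so the stop is met. I'll open the fingers and retreat straight up.

apply_moves(
  rows="0 -0.3 0 0 0 0 -0.35; 0 -0.3 0 0 0 0 0.2; 0 -0.3 0 0 0 0 0.2; 0 -0.3 -4 0 0 0 0.2; 0 -0.3 -9 0 0 0 1; 0 -0.3 -14 0 0 0 1; 0 -0.3 -14 0 0 0 1",
)

```text
time: 6.1
ee_pos: [0.6099, 0.2367, 0.2175]
tcp_rot: [[0.122, 0.992, 0.009], [0.993, -0.122, 0.002], [0.003, 0.009, -1.0]]
wrist_force: [0.2, -0.6, 0.5]
grip_width: 1.001
```

```bash
python3 - <<'E'
from h import *
print(rel([.4305,-.2905,.20],-78.5))
E
```

```text
(array([-54.52, -11.39,   1.49]), array([ 0.006, -0.008,  1.248]))
```

apply_moves(
  rows="-54.5 -11.4 1.5 0 0 1.25 1; -54.5 -11.4 1.5 0 0 1.25 1; -54.5 -11.4 1.5 0 0 1.25 1; -54.5 -11.4 1.5 0 0 1.25 1; -54.5 -11.4 1.5 0 0 1.25 1; -54.5 -11.4 1.5 0 0 1.25 1; -54.5 -11.4 1.5 0 0 1.25 1; -54.5 -11.4 1.5 0 0 1.25 1; -54.5 -11.4 1.5 0 0 1.25 1; -54.5 -11.4 1.5 0 0 1.25 1",
)

```text
time: 7.35
ee_pos: [0.4286, -0.2932, 0.1988]
tcp_rot: [[0.981, 0.192, 0.008], [0.192, -0.981, 0.002], [0.008, -0.0, -1.0]]
wrist_force: [-0.4, 0.4, 0.1]
grip_width: 1.002
```

```bash
python3 - <<'E'
from h import *
S=optics.capture("scene");T=optics.capture("top")
print(status.observe()["ee_pos"])
cv2.imwrite("pics/d.png",np.hstack([cv2.resize(S["color"][100:280,130:330],None,fx=2,fy=2),cv2.resize(T["color"][110:290,180:380],None,fx=2,fy=2)])[:,:,::-1])
def dark(c,u,v,r=4):
    g=cv2.cvtColor(c["color"],cv2.COLOR_RGB2GRAY).astype(float); u0,v0=int(round(u)),int(round(v))
    p=g[v0-r:v0+r+1,u0-r:u0+r+1]; w=np.clip(np.median(p)*0.8-p,0,None)
    yy,xx=np.mgrid[v0-r:v0+r+1,u0-r:u0+r+1]; return (xx*w).sum()/w.sum(),(yy*w).sum()/w.sum()
p=np.array([.5847,-.0076,.062])
t=dark(T,*proj(T,p),3);s=dark(S,*proj(S,p),3);print(proj(T,p),t,proj(S,p),s,onz(T,*t,.062),onz(S,*s,.062),tri(T,t,S,s))
for k in("yellow","blue","red"): print([ (b[0],b[1],onz(C,*b[1],.062 if k=="yellow" else .072).round(4)) for C in(S,T) for b in blobs(mask(C,k),8)])
print(rel([.4305,-.2905,.12],-78.5),rel([.4305,-.2905,.058],-78.5))
E
```

```text
[ 0.42989932 -0.29002333  0.19893265]
[251.1495733  176.33986652] (np.float64(250.7238636363636), np.float64(176.20795454545453)) [267.95855917 204.01385207] (np.float64(267.6984126984127), np.float64(204.23809523809524)) [ 0.58511779 -0.00633315  0.062     ] [ 0.58506001 -0.00895795  0.062     ] (array([ 0.58459511, -0.00720317,  0.06093515]), np.float64(0.002183741559060661))
[(65, [272.06, 202.48], array([0.5869, 0.0076, 0.062 ])), (245, [248.0, 176.38], array([0.5847, 0.0018, 0.062 ]))]
[(117, [391.09, 91.84], array([0.3012, 0.983 , 0.072 ])), (28, [351.07, 132.82], array([0.4509, 0.5317, 0.072 ])), (29, [165.07, 211.59], array([ 0.4218, -0.2893,  0.072 ])), (61, [86.69, 202.34], array([0.5144, 0.4826, 0.072 ])), (34, [349.91, 227.21], array([ 0.4299, -0.2935,  0.072 ]))]
[(52, [188.58, 227.85], array([ 0.5333, -0.2684,  0.072 ])), (35, [341.0, 189.83], array([ 0.5394, -0.2711,  0.072 ]))]
(array([-0.02,  0.07,  7.89]), array([-0.002, -0.009, -0.004])) (array([-0.07,  0.08, 14.09]), array([-0.002, -0.009, -0.004]))
```

View pics/d.png

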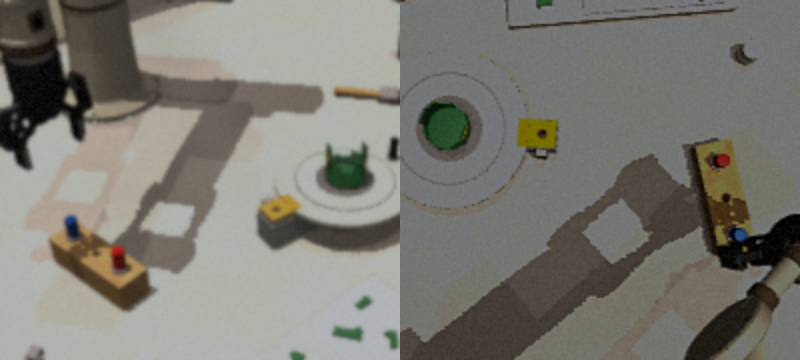

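The eye measures (0.585, -0.0076), over the hole. In both views the blue pin is about (0.4305, -0.291). I'll descend and grasp it.

apply_moves(
  rows="0 0.15 5 0 -0.009 0 1; 0 0.15 10 0 -0.009 0 1; 0 0.15 14 0 -0.009 0 1; 0 0.15 14 0 -0.009 0 1; 0 0.15 14 0 -0.009 0 1",
)

```text
time: 8.07
ee_pos: [0.4326, -0.291, 0.0605]
tcp_rot: [[0.98, 0.197, 0.001], [0.197, -0.98, -0.0], [0.001, 0.0, -1.0]]
wrist_force: [0.2, -0.0, 0.2]
grip_width: 1.002
```

apply_moves(
  rows="0 0 0 0 0 0 -0.2; 0 0 0 0 0 0 -0.4; 0 0 0 0 0 0 -0.7; 0 0 0 0 0 0 -1; 0 0 0 0 0 0 -1; 0 0 0 0 0 0 -1; 0 0 0 0 0 0 -1",
  squeeze=40,
)

```text
time: 8.95
ee_pos: [0.4328, -0.2913, 0.061]
tcp_rot: [[0.98, 0.197, 0.001], [0.197, -0.98, -0.0], [0.001, 0.001, -1.0]]
wrist_force: [-1.3, 1.5, 6.2]
grip_width: 0.214
```

```bash
python3 - <<'E'
from h import *
s=status.observe();print(s["ee_pos"],s["tcp_rot"].round(4).tolist(),s["wrist_force"],s["grip_width"])
S=optics.capture("scene");cv2.imwrite("pics/e.png",cv2.resize(S["color"][160:270,110:250],None,fx=5,fy=5)[:,:,::-1])
E
```

```text
[ 0.43275083 -0.2912572   0.061002  ] [[0.9803, 0.1974, 0.0013], [0.1974, -0.9803, -0.0003], [0.0012, 0.0006, -1.0]] [-1.33751807  1.5184653   6.17042839] 0.21438252289299725
```

View pics/e.png

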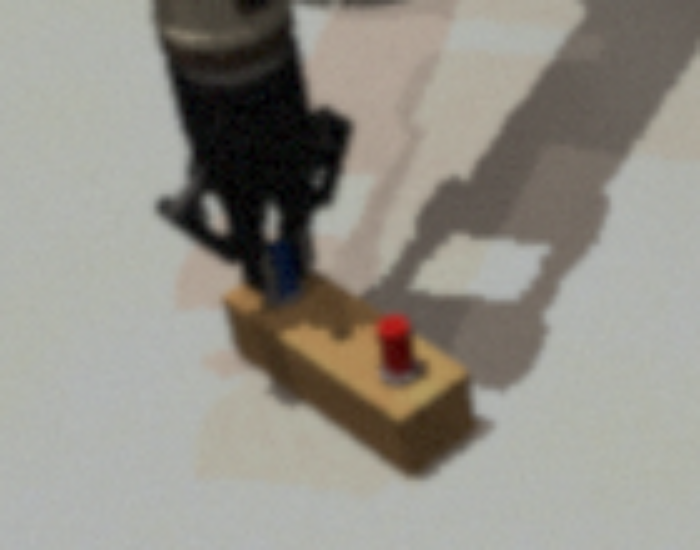

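apply_moves(
  rows="0 0 -1 0 0 0 -1; 0 0 -2.5 0 0 0 -1; 0 0 -5 0 0 0 -1; 0 0 -7 0 0 0 -1; 0 0 -9 0 0 0 -1; 0 0 -9 0 0 0 -1",
)

```text
time: 9.75
ee_pos: [0.4337, -0.2924, 0.1535]
tcp_rot: [[0.98, 0.197, 0.005], [0.197, -0.98, -0.004], [0.004, 0.005, -1.0]]
wrist_force: [-0.5, -0.6, -0.7]
grip_width: 0.216
```

```bash
python3 - <<'E'
from h import *
s=status.observe();print(s["wrist_force"],s["grip_width"],s["ee_pos"])
print(rel([.587,-.0077,.15],-78.6))
S=optics.capture("scene");cv2.imwrite("pics/f.png",cv2.resize(S["color"][140:270,110:250],None,fx=4.5,fy=4.5)[:,:,::-1])
E
```

```text
[-0.5304842  -0.56385933 -0.72610428] 0.21580447828890584 [ 0.4337198  -0.29239706  0.15346909]
(array([ 20.64, -24.89,   0.3 ]), array([ 0.005, -0.004, -0.   ]))
```

View pics/f.png

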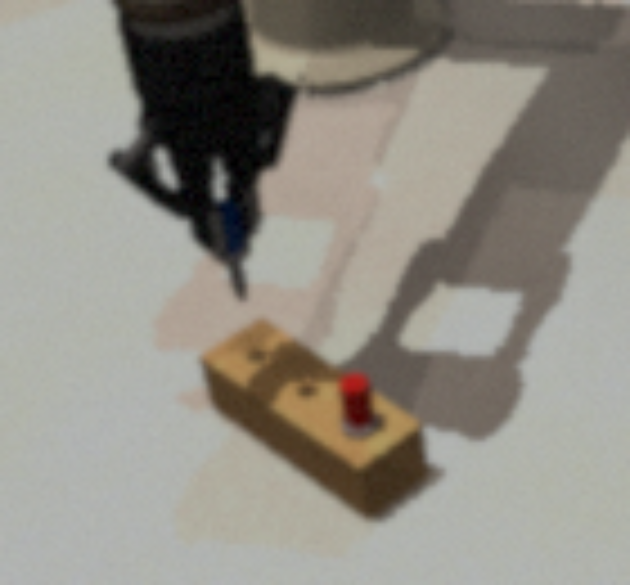

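apply_moves(
  rows="4 -5 0 0.005 -0.004 0 -1; 8 -10 0 0.005 -0.004 0 -1; 12 -15 0 0.005 -0.004 0 -1; 16 -20 0 0.005 -0.004 0 -1; 19 -23 0 0.005 -0.004 0 -1; 20.6 -24.9 0.3 0.005 -0.004 0 -1; 20.6 -24.9 0.3 0.005 -0.004 0 -1; 20.6 -24.9 0.3 0.005 -0.004 0 -1; 20.6 -24.9 0.3 0.005 -0.004 0 -1",
)

```text
time: 10.92
ee_pos: [0.5854, -0.008, 0.1486]
tcp_rot: [[0.981, 0.196, -0.003], [0.196, -0.981, 0.002], [-0.002, -0.003, -1.0]]
wrist_force: [-0.5, -0.2, -0.7]
grip_width: 0.22
```

```bash
python3 - <<'E'
from h import *
s=status.observe();print(s["wrist_force"],s["grip_width"],s["ee_pos"],s["tcp_rot"].round(4).tolist())
S=optics.capture("scene");x=cv2.resize(S["color"][140:250,200:340],None,fx=5,fy=5)
for z,col in((.099,(255,0,255)),(.139,(255,0,0)),(.178,(0,255,255))):
    p=(proj(S,[s["ee_pos"][0]-.0022,s["ee_pos"][1],z])-[200,140]+.5)*5-.5;print(z,p);cv2.circle(x,tuple(np.round(p).astype(int).tolist()),3,col,-1)
cv2.imwrite("pics/g.png",x[:,:,::-1])
T=optics.capture("top");cv2.imwrite("pics/gt.png",cv2.resize(T["color"][120:230,180:320],None,fx=5,fy=5)[:,:,::-1])
E
```

```text
[-0.53752332 -0.19857321 -0.65563873] 0.22011762254078984 [ 0.58537238 -0.00802432  0.14864101] [[0.9806, 0.1958, -0.0027], [0.1958, -0.9806, 0.002], [-0.0022, -0.0025, -1.0]]
0.099 [339.5967229  276.09617817]
0.139 [339.36915666 225.44568017]
0.178 [339.13801941 174.00036358]
```

View pics/g.png

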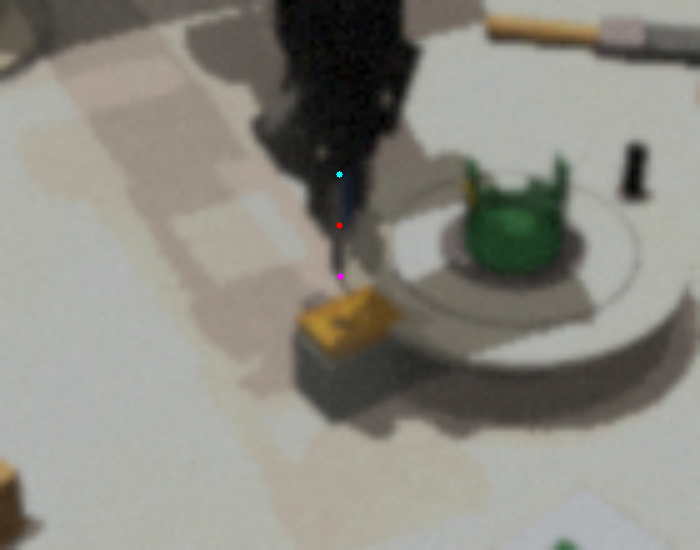

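View pics/gt.png

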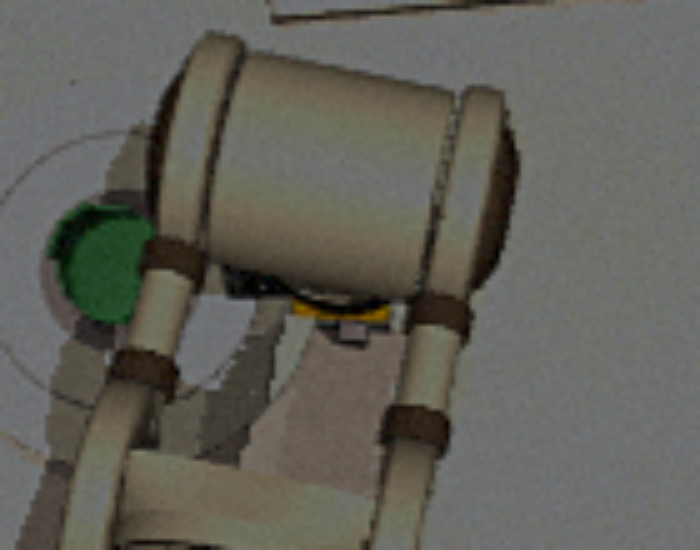

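```bash
python3 - <<'E'
from h import *
S=optics.capture("scene")
g=cv2.cvtColor(S["color"],cv2.COLOR_RGB2GRAY)
print(g[184:202,262:276])
print(proj(S,[.585,-.009,.0976]), proj(S,[.5832,-.009,.0976]),proj(S,[.585,-.011,.0976]))
cv2.imwrite("pics/g2.png",cv2.resize(S["color"][170:212,245:295],None,fx=14,fy=14,interpolation=cv2.INTER_CUBIC)[:,:,::-1])
E
```

```text
[[140  94  56  43  48  54  48  42  45  64  76  83  83  89]
 [150 116  76  56  56  50  52  52  59  67  76  82  84 104]
 [156 143 104  74  60  59  59  61  63  69  81  82  85 101]
 [163 159 137 103  70  60  62  66  73  75  81  84  85  92]
 [161 162 154 137  92  63  63  80  82  79  82  84  81  84]
 [163 161 159 147  97  67  76  95  88  85  83  82  80  84]
 [165 162 161 144  96  63  72 100  86  82  83  81  81  83]
 [162 160 161 142  93  61  80 104 100  93  83  79  82  85]
 [159 159 155 142  90  61  80 115 131 122  88  81  85  89]
 [161 160 157 145 101  66  86 121 138 133 103  84  80  89]
 [161 163 161 150 119  83  93 133 141 142 126 101  89  93]
 [159 161 160 157 146 110 103 134 144 147 144 130 108 105]
 [161 160 159 160 159 140 113 128 142 142 141 139 128 111]
 [156 153 156 160 160 150 121 119 133 137 128 120 105 101]
 [141 136 137 147 154 152 137 114 106 119 116 107  88  84]
 [118 116 115 128 132 138 130 119 111 118 111  92  78  73]
 [109 113 112 116 118 123 123 125 120 118 107  83  72  72]
 [103 108 115 118 118 118 125 131 122 104  94  79  76  70]]
[267.63969814 195.56594261] [267.28506615 195.29046229] [267.14437099 195.81241624]
```

View pics/g2.png

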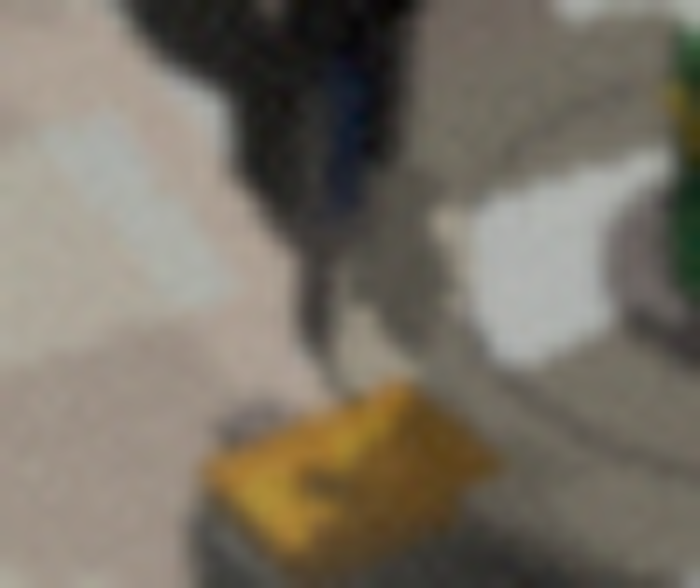

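The tip lines up with the eye to within pixel accuracy (about 2 mm). I'll descend in stages and watch the force.

apply_moves(
  rows="0.1 0 1.5 0 0 0 -1; 0.12 0 3 0 0 0 -1; 0.12 0 3.8 0 0 0 -1; 0.12 0 4.4 0 0 0 -1; 0.12 0 4.8 0 0 0 -1; 0.12 0 4.8 0 0 0 -1",
)

```text
time: 11.82
ee_pos: [0.5867, -0.0073, 0.1008]
tcp_rot: [[0.981, 0.196, -0.002], [0.196, -0.981, 0.002], [-0.002, -0.003, -1.0]]
wrist_force: [0.9, 0.4, -0.7]
grip_width: 0.218
```

```bash
python3 - <<'E'
from h import *
s=status.observe();print(s["wrist_force"],s["wrist_torque"],s["ee_pos"],s["tcp_rot"].round(4).tolist())
S=optics.capture("scene")
cv2.imwrite("pics/h.png",cv2.resize(S["color"][170:222,240:300],None,fx=11,fy=11,interpolation=cv2.INTER_CUBIC)[:,:,::-1])
E
```

```text
[ 0.85318069  0.42352054 -0.67708554] [ 0.00523699 -0.03647264 -0.0433207 ] [ 0.58673107 -0.00733345  0.10080508] [[0.9806, 0.1962, -0.0022], [0.1962, -0.9806, 0.0021], [-0.0018, -0.0025, -1.0]]
```

View pics/h.png

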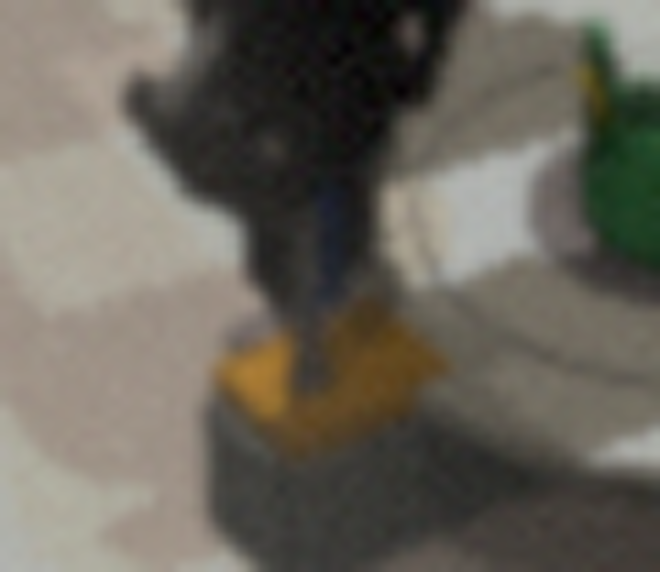

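The tip is in the eye with almost no force, so I'll continue down.

apply_moves(
  rows="0 0 0.5 0 0 0 -1; 0 0 1 0 0 0 -1; 0 0 1.5 0 0 0 -1; 0 0 1.5 0 0 0 -1",
)

```text
time: 12.38
ee_pos: [0.5865, -0.0073, 0.0854]
tcp_rot: [[0.981, 0.196, -0.003], [0.196, -0.981, 0.002], [-0.002, -0.003, -1.0]]
wrist_force: [0.3, 0.5, -0.4]
grip_width: 0.218
```

apply_moves(
  rows="0 0 0.5 0 0 0 -1; 0 0 0.9 0 0 0 -1; 0 0 1.1 0 0 0 -1; 0 0 1.1 0 0 0 -1",
)

```text
time: 12.88
ee_pos: [0.5863, -0.0072, 0.0742]
tcp_rot: [[0.981, 0.196, -0.003], [0.196, -0.981, 0.002], [-0.003, -0.003, -1.0]]
wrist_force: [-0.3, -0.2, -0.9]
grip_width: 0.216
```

apply_moves(
  rows="0 0 0.1 0 0 0 -1; 0 0 0.1 0 0 0 -1; 0 0 0.1 0 0 0 -0.3; 0 0 0.1 0 0 0 -0.1; 0 0 0.1 0 0 0 0.3; 0 0 0.1 0 0 0 0.6; 0 0 0.1 0 0 0 0.6; 0 0 0.1 0 0 0 0.6",
)

```text
time: 13.88
ee_pos: [0.5862, -0.0072, 0.0732]
tcp_rot: [[0.981, 0.196, -0.003], [0.196, -0.981, 0.002], [-0.003, -0.003, -1.0]]
wrist_force: [0.6, 0.1, -0.2]
grip_width: 0.797
```

```bash
python3 - <<'E'
from h import *
S=optics.capture("scene")
cv2.imwrite("pics/i.png",cv2.resize(S["color"][170:222,240:300],None,fx=11,fy=11,interpolation=cv2.INTER_CUBIC)[:,:,::-1])
E
```

```text
(no output)
```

View pics/i.png

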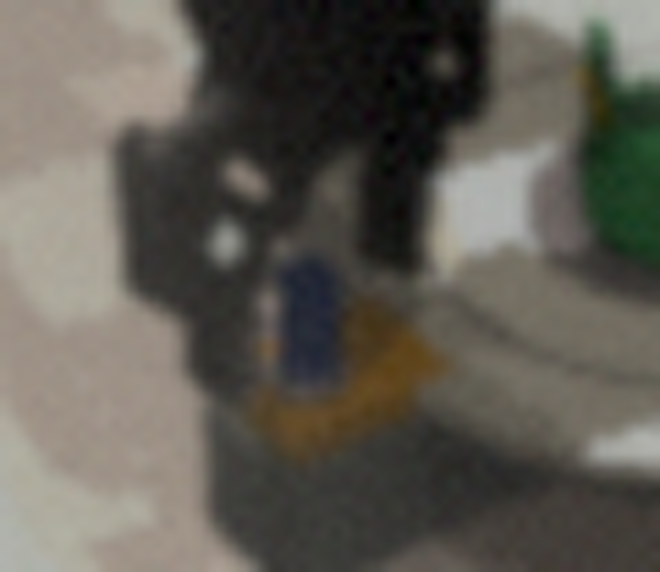

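The pin stands upright with its collar at the ear, and the fingers are clear of it. I'll rise straight up and then move back a little.

apply_moves(
  rows="0 0 -2 0 0 0 0.6; 0 0 -5 0 0 0 0.6; 0 0 -9 0 0 0 0.6; 0 0 -14 0 0 0 0.6; -8 4 -18 0 0 0 0.6; -13 8 -18 0 0 0 0.6; -18 11 -18 0 0 0 0.6; -18 12 -18 0 0 0 0.6; -18 12 -18 0 0 0 0.6; -18 12 -18 0 0 0 0.6",
)

```text
time: 15.18
ee_pos: [0.4343, -0.1604, 0.2543]
tcp_rot: [[0.981, 0.196, -0.002], [0.196, -0.981, 0.002], [-0.001, -0.002, -1.0]]
wrist_force: [0.4, -0.1, -0.4]
grip_width: 0.8
```

```bash
python3 - <<'E'
from h import *
S=optics.capture("scene");T=optics.capture("top")
cv2.imwrite("pics/j.png",np.hstack([cv2.resize(S["color"][160:240,240:340],None,fx=4,fy=4,interpolation=cv2.INTER_CUBIC),cv2.resize(T["color"][130:210,190:290],None,fx=4,fy=4,interpolation=cv2.INTER_CUBIC)])[:,:,::-1])
cv2.imwrite("pics/j2.png",S["color"][:,:,::-1])
def bl(c,lo,hi): return [b for b in blobs(mask(c,"blue"),8) if lo<b[1][0]<hi]
s=bl(S,255,280);t=bl(T,235,270);print(s,t,tri(T,t[0][1],S,s[0][1]) if s and t else "")
for k in("yellow","red"): print(k,[(b[0],b[1]) for C in(S,T) for b in blobs(mask(C,k),8)])
for top in(.101,.106,.111): print(top,proj(S,[.585,-.008,top]),proj(T,[.585,-.0075,top]))
print(status.observe()["ee_pos"])
E
```

```text
[(10, [267.5, 195.2], [266, 194, 4, 3])] [(33, [250.73, 175.33], [248, 173, 7, 6])] (array([ 0.58375366, -0.00779279,  0.09778966]), np.float64(0.0012241450769754564))
yellow [(37, [274.05, 202.57]), (184, [247.27, 176.36])]
red [(46, [188.59, 228.43]), (35, [341.0, 189.83])]
0.101 [267.88391687 194.59869323] [250.76849348 174.90700677]
0.106 [267.87924665 193.35197943] [250.72215138 174.72848033]
0.111 [267.87455259 192.09889849] [250.67534097 174.54814979]
[ 0.43444542 -0.15986903  0.25369642]
```

View pics/j.png

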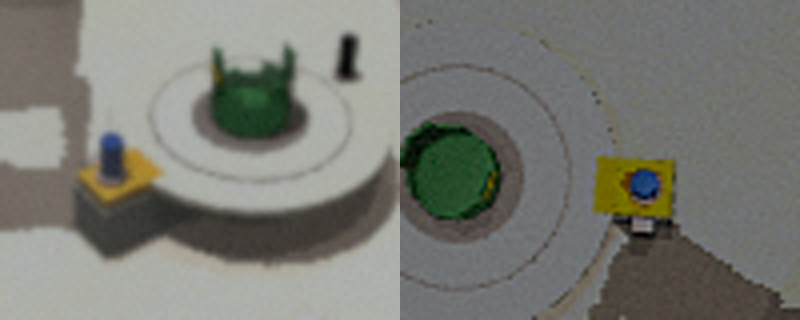

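View pics/j2.png

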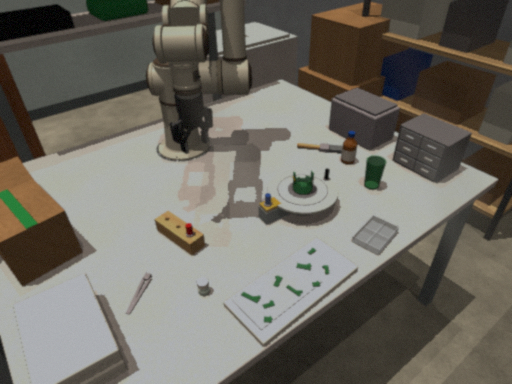

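```bash
python3 -c "
from plant import job_done; print(job_done())"
```

```text
the job is handed in; nothing more can be done
None
```

I turned the wheel clockwise by the finger post, with the fingers straddling it, until it met its stop and the force rose to about 6 N. I then took the blue pin from the rack, lowered it through the ear's eye into the bracket with under 1 N of resistance, let go and backed away. The job was handed in at about 15 s.

- **Pin:** in the last pictures it stands upright with its collar on the ear. Its head centroid came out at about (0.584, -0.008), within 2 mm of the eye. The head's top was at about 0.098 m against the expected 0.101 m, which fits a seated collar.
- **Other things:** the red pin's image position was unchanged and the beaker looked intact. I judged the other bench items by eye only, and none looked disturbed.
- **Disagreement:** the two cameras differed by about 2.5 mm in y throughout, so I used the average.
- **Not checked:** I did not measure the final wheel angle beyond seeing the ear over the bracket with the pin through it, or the depth of the pin's tip.

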